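# Stow nested trays in a case with bypass doors

## Robot

A 7-joint arm with a two-finger parallel gripper is mounted at the origin on a cart in front of the work surface, level with it; the furniture and walls round the work are solid. World frame = base frame: x ahead of the robot, y to its left, z up, the work surface at z = 0. Lengths are in mm, angles in rad, forces in N, time in s.
With the tool pointing down it reaches from about 400 to 875 mm from the base axis. Payload 4.4 kg.
Tool frame: the origin (TCP) lies midway between the tips of the shut fingers; the grasp point (between the pads) lies 19 mm behind it (ctrl.grip_point_offset is the distance from the TCP to the grasp point, in mm); z points along the fingers, y is the line along which they close (so a half turn about z gives the same grasp; the last joint's range is limited). The gripper opens to 85 mm and grips with 20 to 120 N. Pads are 22 mm wide; open, the fingers measure 114 mm over their backs; the gripper's body (76 mm by 85 mm) begins 54 mm behind the grasp point. The pads swing forward as they close: fully open they stand 13 mm farther back than shut.
Start: joints at [1.088, 0.628, 0.038, 1.517, -0.027, 0.996, -0.02], TCP at [263.172, -594.355, 231.313] pointing down, gripper open.
Joint ranges: [-3.06, 3.06], [-0.37, 2.12], [-1.25, 1.32], [0.18, 2.47], [-1.1, 4.24], [0.23, 1.98], [-2.94, 2.94]. Speed limits (rad/s): [2.57, 2.57, 3.14, 3.14, 3.14, 3.14, 3.14].

## Interface

Orientations are given as [roll, pitch, yaw] about the fixed x, y, z axes, in that order (R = Rz(yaw) Ry(pitch) Rx(roll)).
In Python, from cell import ctrl gives the robot as it stands.
- The arm moves only by the shell command python3 nudge.py 'ROWS'. ROWS is a JSON list of rows, 1 to 12 of them, each of 7 numbers: dx, dy, dz in mm, then a rotation vector rx, ry, rz in rad, then the finger opening in mm; each row shifts and turns the commanded pose from where the row before left it, along the tool's axes as they then stand; what a row does not reach is not made up. A row lasts 1/10 s, in which the tool goes at most 50 mm and 0.15 rad, less where a joint would pass 70% of its speed; a pose out of reach is approached as far as the arm can. The fingers move at their own pace and stop on an object; the grip force is fixed at half the most. Time passes only in rows, so rows that do not move let the fingers close. It prints the time, the measured TCP pose, the force, the opening and the grip force at its end.
- ctrl.read_state(): the state, without advancing time (a new reading comes with each control period).
- ctrl.get_image(name): name is "scene" or "top" or "wrist"; returns the picture (400x640x3 uint8, blue, green, red); there is no depth.
- ctrl.calibration(name): a dict with "fx", "fy", "cx", "cy" (pixels), "rvec" (rotation vector, rad) and "tvec" (3), from world to camera coordinates, as OpenCV has them; the wrist camera has in their place "hand_eye" (4x4, takes a point from camera to tool coordinates, whose origin is the TCP and whose axes are the flange's). Camera axes: x right, y down, z forward; pixel columns grow to the right and rows downward; lengths in mm; the calibration is good to about 2 mm. A picture is of the moment at which its call begins: read the wrist's pose just before it. calibration takes no time and is no camera call.
- ctrl.finish_job(): hands the job in; it is judged then, once.
The state is a dict: "clock": time; "qpos": joint angles; "qd": joint speeds; "tau": joint torques, N m; "eef_pos": TCP position; "tool_rot": TCP orientation; "force": force on the tool from outside, world axes, zero at the start; "torque": the same for the moment, N m; "width": finger opening in mm; "gripper_force": force on a finger pad.
Only numpy, scipy, OpenCV 4.12 (cv2) and the standard library are available. Lean on these libraries where they do the work, as an engineer would, in place of code of your own. Each camera call takes 0.05 s, during which the arm holds its last target. There are 200 camera calls.

## Task

Put the two open steel trays away in the wooden case with the two sliding doors on top: slide one door past the other as far as it goes, set the larger tray upright on the floor of the case, then the smaller tray upright inside the larger one, let go, and slide the door fully shut again so that both doors are closed. One of the doors, and you cannot see which, is held shut by a stop stick lying in its covered track: feel which door gives and use that one. Do not disturb the block plane, the tape measure or the sanding block.

Things in the scene. Friction and masses are not known exactly. Their poses are not given: they have to be found in the camera images.
- case: low wooden case fixed to the bench, 220 (x) x 335 (y) x 100 mm (z); origin at the centre of its underside, x from its front to its back, y along its length to its left end, z up. Front and back walls and the rear rail (over x above +50 mm) are 100 mm high, end walls 94 mm. One undivided compartment, x -103 to +47, y -157 to +157 mm, floor 8 mm above the origin, under two flat doors.
- left_bay (a point): centre, on the compartment floor, of the part that the left door uncovers when fully open (112 mm in y, case y 45 to 157 mm; 150 mm in x); axes as the case
- right_bay (a point): centre, on the compartment floor, of the part that the right door uncovers when fully open (112 mm in y, case y -157 to -45 mm; 150 mm in x); axes as the case
- left_door (a joint): opening of the left door in m: 0 shut, 0.112 fully open. It is 164 mm long in y, 8 mm thick, in the lower track (top face 78 mm above the case origin), and opens toward the case's -y, under the right door. A stop stick out of sight blocks one of the two doors: that one gives at most about 8 mm, then stands firm; the other slides freely with 2 to 4 N up to its end stop.
- right_door (a joint): opening of the right door in m: 0 shut, 0.112 fully open. Same size, in the upper track (top face 89 mm above the case origin); opens toward the case's +y, over the left door. Shut, the doors overlap 15 mm at the middle. It may be this door or the left one that the hidden stick blocks.
- left_pull (a point): centre of the wooden block pull on the left door, 26 (x) x 20 (y) x 24 mm high, 20 mm from the door's left end; the point lies 14 mm above the door's top face, 10 mm below the pull's top; axes as the case; moves with the door. The pull can be pinched from above across x.
- right_pull (a point): centre of the same pull on the right door, 20 mm from the door's right end; the point lies 14 mm above the door's top face, 10 mm below the pull's top; axes as the case; moves with the door
- large_tray: larger open sheet-steel tray, 62 (x) x 84 (y) x 40 mm high, walls and floor 3 mm, inside 56 x 78 mm, about 0.2 kg; origin at the centre of its underside, z up, lies loose on the bench
- small_tray: smaller but taller open sheet-steel tray, 47 (x) x 68 (y) x 54 mm high, walls and floor 3 mm, about 0.14 kg; origin at the centre of its underside, z up; nested in the larger one it stands 3 mm above that one's underside and rises 17 mm above its rim
- block_plane: steel block plane, 51 x 159 x 59 mm, bystander; origin at the centre of its underside, long axis y
- tape_measure: tape measure, 64 x 66 x 34 mm, bystander; origin at the centre of its underside
- sanding_block: cork sanding block, 62 x 112 x 30 mm, bystander; origin at the centre of its underside, long axis y

How it is judged (in metres and radians):
On the way, in this order (a step that is already met when the one before it is completed fails the run):
1. one door is slid open past the other (value of joint any of left_door, right_door above 0.095 m), for 0.1 s.
2. the larger tray stands on the case floor, the smaller one not yet in it (z of large_tray in the frame of case between 0 and 0.016 m and x of large_tray in the frame of case between -0.1 and 0.045 m and y of large_tray in the frame of case between -0.155 and 0.155 m and angle between large_tray's own z axis and vertical below 0.1 rad and horizontal distance between small_tray and large_tray above 0.06 m), for 0.2 s.
3. the smaller tray stands inside the larger one in the case (z of large_tray in the frame of case between 0 and 0.016 m and x of large_tray in the frame of case between -0.1 and 0.045 m and y of large_tray in the frame of case between -0.155 and 0.155 m and angle between each of large_tray, small_tray's own z axis and vertical below 0.1 rad and horizontal distance between small_tray and large_tray below 0.011 m and z of small_tray in the frame of large_tray between 0 and 0.009 m), for 0.2 s.
At the end, for the whole second after the job is handed in: The larger tray stands upright on the floor of the case, the smaller one stands upright and fully down inside it, both at rest, and both doors are shut to within 9 mm (all of step 3 and linear speed of each of large_tray, small_tray below 0.02 m/s and value of joint each of left_door, right_door below 0.009 m); the robot touches nothing.
It fails at once if the block plane is shifted by more than 20 mm (distance of block_plane from where it was at the start of the episode above 0.02 m).
It fails at once if the tape measure is shifted by more than 20 mm (distance of tape_measure from where it was at the start of the episode above 0.02 m).
It fails at once if the sanding block is shifted by more than 20 mm (distance of sanding_block from where it was at the start of the episode above 0.02 m).
It also fails if it takes over 72 s, if anything falls off the work surface, if the arm or the gripper's body presses on something with over 40 N, if the wrist force passes 120 N, or if a joint passes its speed limit or range.

## Working session

There is one attempt and no reset: what is moved stays moved. The work goes in short steps, Python scripts to look and compute and a shell command to move; the robot and the scene stay as the last step left them, time stands still between calls to the robot, and variables do not carry over. Pictures are saved under pics/ and viewed, at most 10 in all, crops included, and the job is handed in when it is done.

```bash
ls; mkdir -p pics; python3 - <<'E'
from cell import ctrl
import cv2
for n in ("scene","top"):
    cv2.imwrite(f"pics/{n}0.png",ctrl.get_image(n)); print(n,ctrl.calibration(n))
print(ctrl.calibration("wrist")); print(ctrl.read_state())
E
```

```text
cell.py
nudge.py
pics
scene {'fx': 382.7668044080659, 'fy': 382.7668044080659, 'cx': 325.1583785940004, 'cy': 198.1758566852606, 'rvec': array([ 1.28219182, -2.17041859,  0.98682765]), 'tvec': array([363.0595043 , 391.32418451, 830.38424103])}
top {'fx': 458.8150471567802, 'fy': 458.8150471567802, 'cx': 326.6727920841937, 'cy': 196.44071085022486, 'rvec': array([ 2.0858974 , -2.14045691,  0.11750757]), 'tvec': array([ 110.37553962,  618.97857156, 1035.26781317])}
{'fx': 343.7105604091376, 'fy': 343.7105604091376, 'cx': 314.1583038970707, 'cy': 206.746636511864, 'hand_eye': array([[-1.02167409e-03, -9.66338497e-01, -2.57271967e-01,
         6.52123033e+01],
       [ 9.99999365e-01, -8.64715839e-04, -7.23223884e-04,
        -2.38027394e-01],
       [ 4.76411936e-04, -2.57272543e-01,  9.66338767e-01,
        -1.41821343e+02],
       [ 0.00000000e+00,  0.00000000e+00,  0.00000000e+00,
         1.00000000e+00]])}
{'clock': 0.1, 'qpos': array([ 1.08824412,  0.62925059,  0.0383977 ,  1.51824202, -0.026978  ,
        0.99627179, -0.02002605]), 'qd': array([-0.000209  , -0.00131187,  0.00069866, -0.0034599 ,  0.00154315,
        0.00070003, -0.00063789]), 'tau': array([ 1.85179335e-03, -5.64531326e+01,  1.22977540e+00, -1.93972242e+01,
        1.11772958e-02,  5.46301409e-03,  1.54235647e-05]), 'eef_pos': array([ 262.946354  , -593.85385353,  230.49045538]), 'tool_rot': array([-3.13993742e+00,  6.46804635e-06,  4.16776793e-01]), 'force': array([-0.12852921,  0.45045041, -0.83144871]), 'torque': array([ 0.0182681 ,  0.01235227, -0.01765189]), 'gripper_force': 0.0, 'width': 85.29558222331217}
```
View pics/top0.png

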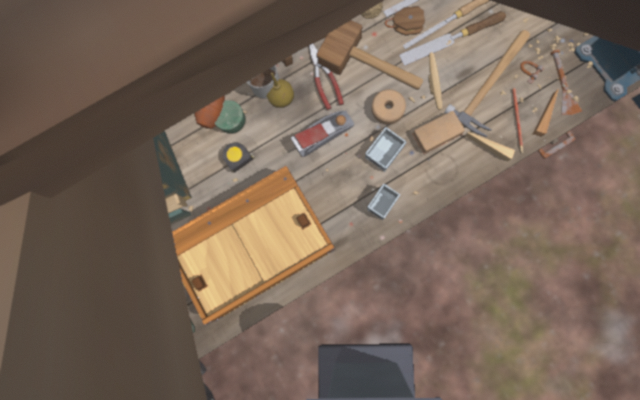

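View pics/scene0.png

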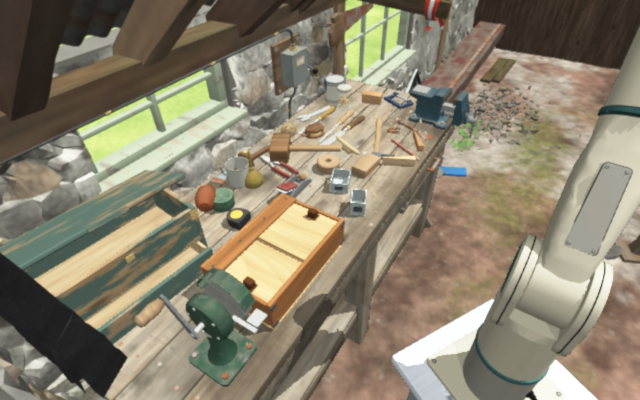

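The top view shows the case with pulls near (303,220) and (199,283), and trays at about (385,148) and (383,201). The plane is at (322,132), the tape at (235,156) and the sanding block at (438,131).

```bash
cat > h.py <<'E'
from cell import ctrl
import cv2, numpy as np
from scipy.spatial.transform import Rotation as Ro
def cam(n,s=None):
    c=ctrl.calibration(n); K=np.array([[c['fx'],0,c['cx']],[0,c['fy'],c['cy']],[0,0,1]])
    if n=='wrist':
        s=s or ctrl.read_state(); T=np.eye(4); T[:3,:3]=Ro.from_euler('xyz',s['tool_rot']).as_matrix(); T[:3,3]=s['eef_pos']
        M=T@c['hand_eye']; return K,M[:3,:3],M[:3,3]
    R=cv2.Rodrigues(c['rvec'])[0]; return K,R.T,-R.T@c['tvec']
def ray(C,px,z):
    K,R,t=C; px=np.atleast_2d(px).astype(float)
    d=(R@np.linalg.inv(K)@np.c_[px,np.ones(len(px))].T).T
    return t+d*((z-t[2])/d[:,2])[:,None]
def proj(C,P):
    K,R,t=C; p=(K@R.T@(np.atleast_2d(P)-t).T).T; return p[:,:2]/p[:,2:]
E
python3 - <<'E'
from h import *
np.set_printoptions(precision=1,suppress=True)
C=cam('top'); print("cam",C[2])
print("case corners BR FR FL BL",ray(C,[(290,169),(332,247),(205,320),(172,238)],100))
print("pulls",ray(C,[(303,220)],113),ray(C,[(199,283)],102))
print("trays",ray(C,[(385,148)],40),ray(C,[(383,201)],54))
print("plane tape sand",ray(C,[(322,132)],50),ray(C,[(235,156)],34),ray(C,[(438,131)],30))
im=cv2.imread('pics/top0.png')[100:330,165:475]
cv2.imwrite('pics/crop0.png',cv2.resize(im,None,fx=2.55,fy=2.55,interpolation=cv2.INTER_CUBIC))
E
```

```text
cam [ 445.5   41.4 1125.6]
case corners BR FR FL BL [[680.4 175.1 100. ]
 [499.5  82.6 100. ]
 [346.3 366.2 100. ]
 [528.7 446.4 100. ]]
pulls [[560.2 145.3 113. ]] [[426.8 380.9 102. ]]
trays [[738.5 -49.2  40. ]] [[606.6 -38.   54. ]]
plane tape sand [[781.4 102.5  50. ]] [[733.  320.3  34. ]] [[ 779.4 -180.8   30. ]]
```

View pics/crop0.png

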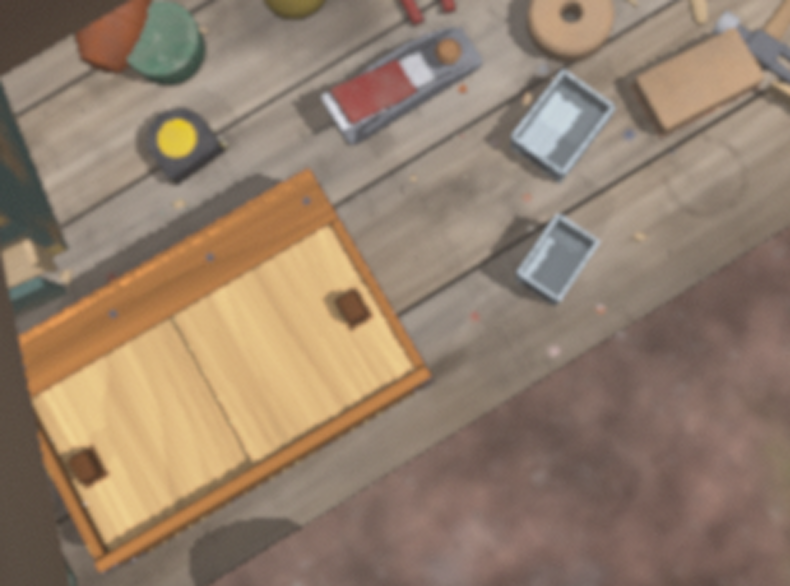

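```bash
r='[34,-25,-4,0,0,0,85]'; python3 nudge.py '[[34,-25,-4,0,0,0,85],[34,-25,-4,0,0,0,85],[34,-25,-4,0,0,0,85],[34,-25,-4,0,0,0,85],[34,-25,-4,0,0,0,85],[34,-25,-4,0,0,0,85],[34,-25,-4,0,0,0,85],[34,-25,-4,0,0,0,85],[34,-25,-4,0,0,0,85],[34,-25,-4,0,0,0,85],[34,-25,-4,0,0,0,85],[34,-25,-4,0,0,0,85]]'
python3 nudge.py '[[34,-25,-4,0,0,0,85],[34,-25,-4,0,0,0,85],[34,-25,-4,0,0,0,85],[34,-25,-4,0,0,0,85],[0,0,0,0,0,-0.14,85],[0,0,0,0,0,-0.14,85],[0,0,0,0,0,-0.14,85],[0,0,0,0,0,-0.14,85],[0,0,0,0,0,-0.14,85],[0,0,0,0,0,-0.14,85],[0,0,0,0,0,-0.14,85],[0,0,0,0,0,-0.14,85]]'
python3 nudge.py '[[0,0,0,0,0,-0.14,85],[0,0,0,0,0,-0.14,85],[0,0,0,0,0,-0.14,85],[0,0,0,0,0,-0.1,85],[0,0,0,0,0,0,85]]'
python3 - <<'E'
from h import *
s=ctrl.read_state();print(s['clock'],s['eef_pos'],s['tool_rot'],s['qpos'],s['force'])
cv2.imwrite('pics/w1.png',ctrl.get_image('wrist'))
E
```

```text
clock: 1.3
eef_pos: [515.2, -153.2, 279.3]
tool_rot: [-3.141, 0.0, 0.417]
force: [0.5, -0.2, -0.3]
width: 85.3
gripper_force: 0.0
clock: 2.5
eef_pos: [598.3, -8.5, 294.9]
tool_rot: [-3.141, 0.0, 1.542]
force: [0.0, 1.0, 0.2]
width: 85.0
gripper_force: 0.0
clock: 3.0
eef_pos: [598.4, -8.6, 294.8]
tool_rot: [-3.141, -0.001, 2.057]
force: [-0.0, 0.1, 0.6]
width: 84.9
gripper_force: 0.0
3.0 [598.37030702  -8.57848639 294.80758759] [-3.14081813e+00 -7.64739790e-04  2.05683966e+00] [ 0.25434234  0.52224636 -0.45688493  1.57514162  0.24854687  1.10335839
  0.22354051] [-0.02888994  0.1127865   0.63179432]
```

View pics/w1.png

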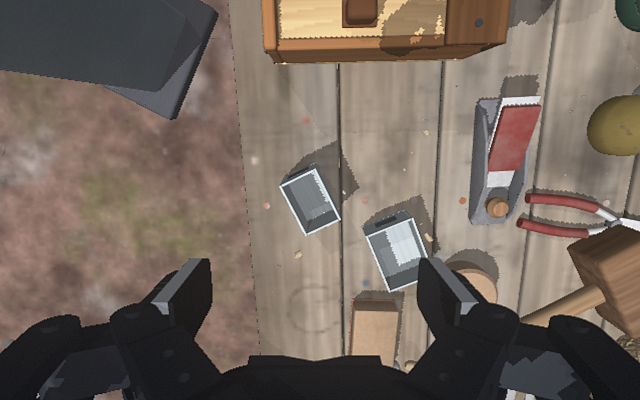

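The wrist view shows the small tray with rim corners near (280,186), (317,168), (341,217) and (306,235). The large tray is around (398,253), and the case's right end edge runs from (278,63) to (505,42). I'll move over the case for an exact pose.

```bash
python3 nudge.py '[[40,0,0,0,0,0,85],[40,0,0,0,0,0,85],[40,0,0,0,0,0,85],[40,0,0,0,0,0,85],[30,0,0,0,0,0,85],[0,0,0,0,0,0,85]]'
python3 - <<'E'
from h import *
np.set_printoptions(precision=1,suppress=True)
im=cv2.imread('pics/w1.png')
s=dict(eef_pos=np.array([598.37,-8.58,294.81]),tool_rot=[-3.14081813e+00,-7.64739790e-04,2.05683966]); C=cam('wrist',s)
S=ray(C,[(280,186),(317,168),(341,217),(306,235)],54);L=ray(C,[(366,234),(412,215),(389,291)],40)
print(S,S.mean(0),np.linalg.norm(np.diff(S,axis=0),axis=1));print(L,(L[1]+L[2])/2,np.linalg.norm(np.diff(L,axis=0),axis=1))
s=ctrl.read_state();print(s['eef_pos'].tolist(),s['tool_rot'].tolist())
cv2.imwrite('pics/w2.png',ctrl.get_image('wrist'))
E
```

```text
clock: 3.65
eef_pos: [507.3, 164.8, 295.8]
tool_rot: [3.141, -0.003, 2.063]
force: [0.6, -0.6, 0.5]
width: 84.7
gripper_force: 0.0
[[569.9 -37.3  54. ]
 [597.4   0.4  54. ]
 [648.8 -37.1  54. ]
 [623.1 -75.7  54. ]] [609.8 -37.4  54. ] [46.7 63.7 46.4]
[[689.2 -45.   40. ]
 [726.1   1.7  40. ]
 [753.8 -98.   40. ]] [739.9 -48.2  40. ] [ 59.5 103.5]
[507.2642522414861, 164.83666241780637, 295.82707211164796] [3.1409224968032934, -0.002636355038207805, 2.0625394561333605]
```

View pics/w2.png

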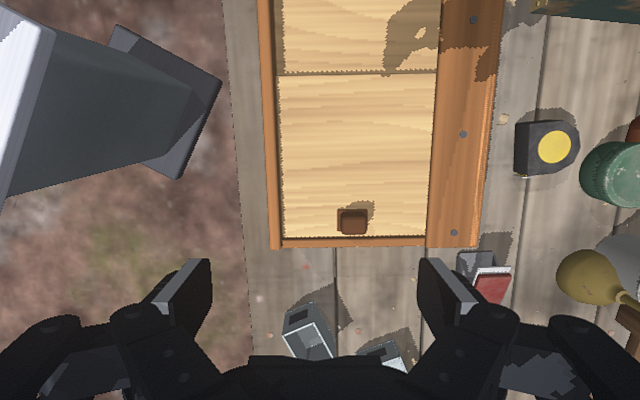

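The wrist view now shows the right pull at about (352,221) and the door seam at row 72. The front wall's outer edge runs (258,0) to (272,247), the rail edge (440,0) to (426,237), and the end wall is near row 247.

```bash
python3 - <<'E'
from h import *
np.set_printoptions(precision=1,suppress=True)
im=cv2.imread('pics/w2.png')
s=dict(eef_pos=np.array([507.264,164.837,295.827]),tool_rot=[3.14092,-0.002636,2.06254]); C=cam('wrist',s)
hsv=cv2.cvtColor(im,cv2.COLOR_BGR2HSV)
print("pull hsv",hsv[214,352],hsv[230,352],"shadow",hsv[205,368])
m=((hsv[...,2]<130)&(hsv[...,1]>110)).astype(np.uint8); m[:190]=0;m[260:]=0;m[:,:320]=0;m[:,400:]=0
n,l,st,ce=cv2.connectedComponentsWithStats(m)
for i in range(1,n):
    if st[i,4]>30: print(st[i],ce[i])
# edges
for row in (60,150,220): 
    print(row,[ (x) for x in range(250,510) if abs(int(hsv[row,x,1])-int(hsv[row,x-1,1]))>40])
print("col", [(y) for y in range(225,262) if abs(int(hsv[y,400,1])-int(hsv[y-1,400,1]))>25])
F=ray(C,[(258,0),(272,247),(440,0),(426,237)],100);print(F)
for a,b in ((0,1),(2,3)):
    d=F[a]-F[b];print(np.arctan2(d[1],d[0])-np.pi/2, np.linalg.norm(d))
E=ray(C,[(281,248),(420,247)],94);print(E)
big=cv2.resize(im[190:262,250:500],None,fx=3.2,fy=3.2,interpolation=cv2.INTER_NEAREST);cv2.imwrite('pics/c2.png',big)
E
```

```text
pull hsv [ 15 115  69] [ 12 130 114] shadow [ 17  96 144]
[337 209  30  26 663] [352.1 221.7]
[320 236  80   4 219] [360.1 237.7]
60 [260, 498, 499]
150 [264, 265, 488, 489]
220 [268, 480, 481]
col [246, 247]
[[387.2 286.  100. ]
 [500.6  84.4 100. ]
 [528.  361.3 100. ]
 [637.1 169.9 100. ]]
0.5125210064882761 231.25329399830775
0.5179623617419997 220.3395025407724
[[510.   85.5  94. ]
 [640.5 156.4  94. ]]
```

View pics/c2.png

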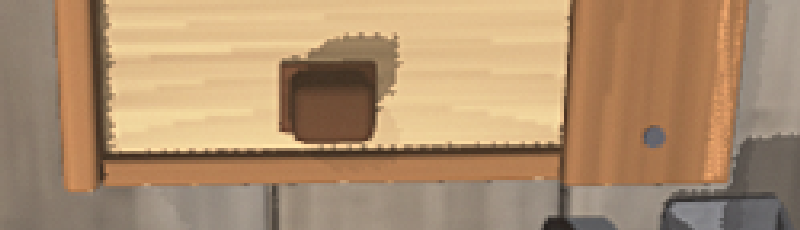

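The crop shows the pull's top face centred near image (354.7,225.6). The end wall's lower edge is at about row 247.

```bash
python3 - <<'E'
from h import *
np.set_printoptions(precision=1,suppress=True)
s=dict(eef_pos=np.array([507.264,164.837,295.827]),tool_rot=[3.14092,-0.002636,2.06254]); C=cam('wrist',s)
f=ray(C,[(260,60),(264.5,150),(268.5,220)],100)[:,:2]; b=ray(C,[(498.5,60),(488.5,150),(480.5,220)],100)[:,:2]
e=ray(C,[(282,248.3),(350,247.8),(420,247)],94)[:,:2]
ang=lambda P:np.arctan2(*(P[0]-P[-1])[::-1])
print(ang(f)-np.pi/2,ang(b)-np.pi/2,ang(e[::-1]))
p=ray(C,[(354.7,225.6)],113)[0,:2]
for y in (0.50,0.505,0.51,.515):
    ex=np.array([np.cos(y),np.sin(y)]);ey=np.array([-ex[1],ex[0]])
    fx,bx,ey0=(f@ex).mean(),(b@ex).mean(),(e@ey).mean()
    o=ex*(fx+bx)/2+ey*(ey0+167.5)
    q=p-o; print(y,"width",bx-fx,"origin",o,"pull in case",q@ex,q@ey,p)
# same with top view
T=cam('top');P=ray(T,[(290,169),(332,247)],[97])[:,:2];L=ray(T,[(205,320)],97)[0,:2];print("top: mid FRBR",P.mean(0),"FL",L)
E
```

```text
0.5076590725615064 0.5065456854176285 0.5001564969777597
0.5 width 218.04582584790865 origin [515.2 278.7] pull in case -21.30698269796595 -136.5903700556094 [562.  148.7]
0.505 width 218.0328342581031 origin [514.9 278.7] pull in case -21.688247902647422 -136.59814506904738 [562.  148.7]
0.51 width 218.0143918587969 origin [514.5 278.7] pull in case -22.068970902261107 -136.60669262724912 [562.  148.7]
0.515 width 217.99049911104936 origin [514.2 278.6] pull in case -22.44914217875158 -136.6160125165262 [562.  148.7]
top: mid FRBR [590.4 129.1] FL [346.  367.2]
```

```bash
python3 nudge.py '[[0,0,0,0,0,-0.014,85],[-20,20,20,0,0,0,85],[-20.6,20,40,0,0,0,85],[0,0,40,0,0,0,85],[0,0,40,0,0,0,85],[0,0,30,0,0,0,60],[0,0,0,0,0,0,60]]'
python3 - <<'E'
from h import *
s=ctrl.read_state();print(s['eef_pos'],s['tool_rot'],s['qpos'])
im=ctrl.get_image('wrist');cv2.imwrite('pics/w3.png',im)
E
```

```text
clock: 4.4
eef_pos: [562.1, 140.0, 121.0]
tool_rot: [-3.133, -0.001, 2.068]
force: [-0.1, 0.3, 0.5]
width: 60.3
gripper_force: 0.0
[562.10960713 139.95960334 121.01264203] [-3.13261225e+00 -8.13832041e-04  2.06789678e+00] [-0.04512772  0.70004025 -0.39288635  1.80444024  0.383113    0.72227126
 -0.15091646]
```

View pics/w3.png

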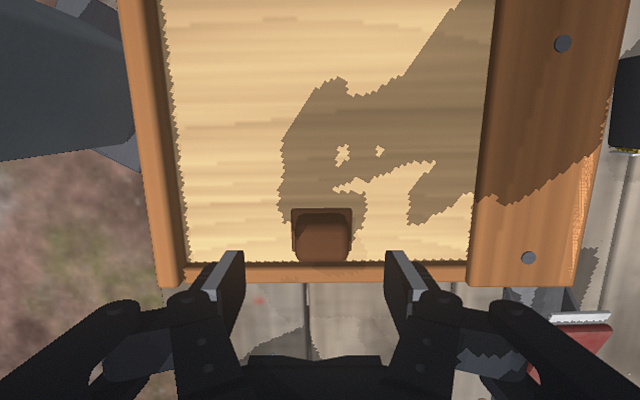

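The pull's top face is at about (323,241) and the fingers straddle column 314.

```bash
python3 - <<'E'
from h import *
s=ctrl.read_state();C=cam('wrist',s);p=ray(C,[(323,241)],113)[0];print(s['eef_pos'],s['tool_rot'],s['qd'].round(3),p)
R=Ro.from_euler('xyz',s['tool_rot']).as_matrix();print(R.T@(p-s['eef_pos']))
f=ray(C,[(168,100),(181,255)],100);print(f)
o=np.array([514.8,278.7]);ex=np.array([.8746,.4847]);print((p[:2]-o)@ex,(f[:,:2]-o)@ex,(ray(C,[(471,260),(494,60)],100)[:,:2]-o)@ex)
E
```

```text
[563.80192815 141.14786696 123.59276039] [-3.13718165e+00 -2.02445362e-04  2.06840260e+00] [-0.    -0.055 -0.029 -0.042 -0.006  0.008  0.005] [563.72466966 150.24660928 113.        ]
[ 8.03004921  4.32184423 10.57542555]
[[470.29422592 172.49356657 100.        ]
 [505.39988894 104.19718032 100.        ]]
-19.471842393122387 [-90.4030083  -92.80285383] [57.50773887 57.36448642]
```

```bash
python3 nudge.py '[[6,4,0,0,0,-0.009,60],[0,0,0,0,0,0,60],[0,0,0,0,0,0,60]]'; python3 - <<'E'
from h import *
s=ctrl.read_state();im=ctrl.get_image('wrist');C=cam('wrist',s);print(s['eef_pos'],s['tool_rot'],s['qd'].round(3))
hsv=cv2.cvtColor(im,cv2.COLOR_BGR2HSV)
m=((hsv[...,2]<150)&(hsv[...,0]<14)&(hsv[...,1]>120)).astype(np.uint8); m[:190]=0;m[260:]=0;m[:,:260]=0;m[:,380:]=0
n,l,st,ce=cv2.connectedComponentsWithStats(m);print(st[1:],ce[1:])
cv2.imwrite('pics/w4.png',im)
o=np.array([514.8,278.7]);ex=np.array([.8746,.4847]);ey=np.array([-.4847,.8746])
# horizontal profile rows: strong gradient columns
g=cv2.Sobel(cv2.GaussianBlur(im,(3,3),0)[...,0].astype(np.float32),cv2.CV_32F,1,0)
for r in (60,160): print(r,[(c,int(g[r,c])) for c in range(90,630) if abs(g[r,c])>150 and abs(g[r,c])==abs(g[r,c-4:c+5]).max()])
E
```

```text
clock: 4.75
eef_pos: [566.3, 151.1, 127.1]
tool_rot: [3.138, 0.001, 2.08]
force: [-0.2, 0.8, 0.1]
width: 59.6
gripper_force: 0.0
[566.29086032 151.0958651  127.12231482] [3.13828235e+00 6.95598368e-04 2.08015617e+00] [ 0.002  0.004  0.012  0.012  0.004 -0.002  0.   ]
[[ 275  219   58   41 1646]
 [ 300  225    3    2    3]
 [ 308  225    2    2    2]
 [ 313  225    1    1    1]
 [ 319  225    1    1    1]
 [ 292  227    1    1    1]
 [ 319  227    1    1    1]
 [ 288  228    1    1    1]
 [ 291  229    6    4    8]
 [ 296  228    8    4   13]
 [ 305  229    1    2    2]
 [ 307  228    3    3    5]
 [ 311  228    7    4   10]
 [ 319  229    2    2    3]
 [ 321  229    5    5   10]
 [ 303  231    1    1    1]
 [ 281  232    1    1    1]
 [ 287  232    2    1    2]
 [ 290  232    1    1    1]
 [ 295  233    1    1    1]
 [ 303  233    1    1    1]
 [ 307  233    1    1    1]
 [ 316  232    2    2    3]
 [ 280  237    1    2    2]] [[303.75880923 242.34386391]
 [301.         225.66666667]
 [308.5        225.5       ]
 [313.         225.        ]
 [319.         225.        ]
 [292.         227.        ]
 [319.         227.        ]
 [288.         228.        ]
 [293.25       230.25      ]
 [299.30769231 229.15384615]
 [305.         229.5       ]
 [307.6        229.2       ]
 [314.         229.3       ]
 [319.33333333 229.33333333]
 [323.1        231.2       ]
 [303.         231.        ]
 [281.         232.        ]
 [287.5        232.        ]
 [290.         232.        ]
 [295.         233.        ]
 [303.         233.        ]
 [307.         233.        ]
 [316.66666667 232.66666667]
 [280.         237.5       ]]
60 [(154, 167), (415, -153), (464, -214), (587, 290)]
160 [(454, -173), (568, 202), (590, -213)]
```

View pics/w4.png

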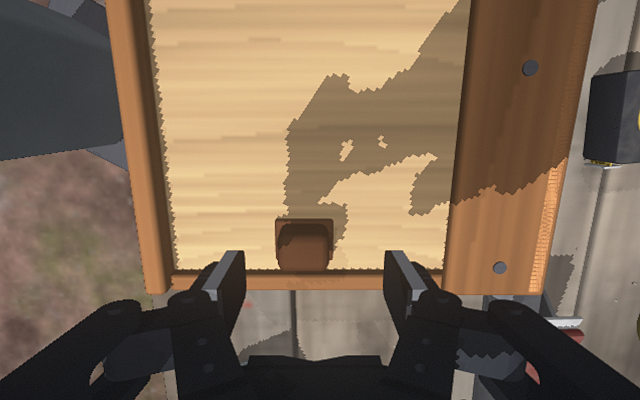

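The pull's top face is centred at about (305,248) with the arm at rest, so the tool must shift slightly to -y.

```bash
python3 - <<'E'
from h import *
np.set_printoptions(precision=1,suppress=True)
s=ctrl.read_state();C=cam('wrist',s);R=Ro.from_euler('xyz',s['tool_rot']).as_matrix()
p=ray(C,[(305,248)],113)[0];print(p,R.T@(p-s['eef_pos']))
t=s['tool_rot'][2]-np.pi/2
for y in (t,.507):
    ex=np.array([np.cos(y),np.sin(y)]);ey=np.array([-ex[1],ex[0]])
    l=[(ray(C,[q],z)[0,:2]@ex) for q,z in (((112,60),100),((124,160),100),((154,60),100),((170,230),100),((464,60),100),((447,230),100),((587,60),100),((547,290),100))]
    print(y,np.array(l),p[:2]@ex)
E
```

```text
[560.8 151.5 113. ] [ 3.2 -4.3 13.8]
0.5090847989072911 [476.1 475.  495.2 493.5 636.4 636.8 692.7 694.7] 563.4716673129324
0.507 [476.2 475.2 495.3 493.8 636.5 637.  692.8 695. ] 563.7645187213309
```

```bash
python3 nudge.py '[[3,-4.3,0,0,0,0,60],[0,0,16,0,0,0,60],[0,0,15,0,0,0,60],[0,0,0,0,0,0,60],[0,0,0,0,0,0,0],[0,0,0,0,0,0,0],[0,0,0,0,0,0,0],[0,0,0,0,0,0,0],[0,0,0,0,0,0,0]]'
python3 nudge.py '[[5,0,0,0,0,0,0],[5,0,0,0,0,0,0],[5,0,0,0,0,0,0],[0,0,0,0,0,0,0]]'
```

```text
clock: 5.7
eef_pos: [560.1, 150.9, 95.5]
tool_rot: [3.141, 0.001, 2.08]
force: [-1.7, -1.0, 5.5]
width: 24.1
gripper_force: 59.8
clock: 6.1
eef_pos: [557.0, 156.3, 95.5]
tool_rot: [3.141, 0.011, 2.076]
force: [7.0, -14.2, 3.6]
width: 24.5
gripper_force: 59.4
```

```bash
python3 nudge.py '[[5,0,0,0,0,0,0],[0,0,0,0,0,0,0],[0,0,0,0,0,0,0]]'
```

```text
clock: 6.4
eef_pos: [556.9, 156.4, 95.5]
tool_rot: [3.14, 0.016, 2.073]
force: [13.0, -20.3, 2.4]
width: 24.5
gripper_force: 59.2
```

The right door stands firm at 6 mm against 24 N, so it is the blocked one. I'll push it shut, release, and go to the left door.

```bash
python3 nudge.py '[[-10,0,0,0,0,0,0],[-10,0,0,0,0,0,0],[-3,0,0,0,0,0,0],[0,0,0,0,0,0,0],[0,0,0,0,0,0,0]]'
python3 nudge.py '[[2,0,0,0,0,0,60],[0,0,0,0,0,0,60],[0,0,0,0,0,0,60],[0,0,-20,0,0,0,60],[0,0,-40,0,0,0,85],[0,0,-40,0,0,0,85],[30,0,-20,0,0,0,85],[40,0,0,0,0,0,85],[40,0,0,0,0,0,85],[20,0,0,0,0,0,85],[0,0,0,0,0,0,85],[0,0,0,0,0,0,85]]'
python3 - <<'E'
from h import *
s=ctrl.read_state();im=ctrl.get_image('wrist');print(s['eef_pos'].tolist(),s['tool_rot'].tolist(),s['qpos'].round(2))
cv2.imwrite('pics/w5.png',im)
E
```

```text
clock: 6.9
eef_pos: [560.1, 150.9, 95.5]
tool_rot: [3.141, -0.003, 2.081]
force: [-4.6, 2.8, 8.0]
width: 24.5
gripper_force: 60.2
clock: 8.1
eef_pos: [497.5, 262.9, 214.2]
tool_rot: [-3.142, 0.001, 2.08]
force: [0.2, -1.3, -0.3]
width: 84.7
gripper_force: 0.0
[497.4554660474878, 262.9165578090401, 214.2440410921206] [-3.141528030964671, 0.0010601328997739135, 2.080011798945085] [-0.24  0.56 -0.46  1.78  0.31  0.88 -0.32]
```

View pics/w5.png

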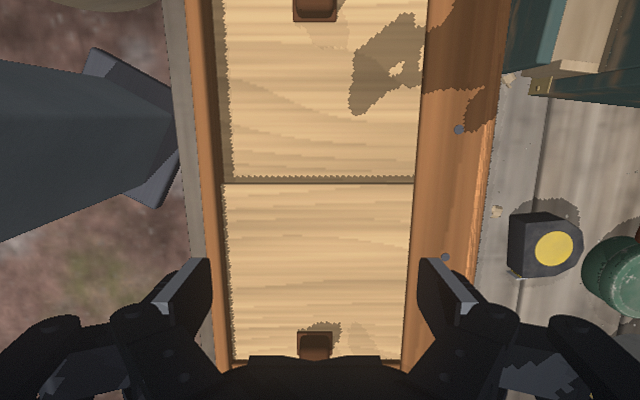

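The left pull shows at (316,8), seam at row 180, and right pull at (315,345). I'll check numerically for the left pull and the grinder's position.

```bash
python3 - <<'E'
from h import *
np.set_printoptions(precision=1,suppress=True)
s=ctrl.read_state();C=cam('wrist',s);R=Ro.from_euler('xyz',s['tool_rot']).as_matrix()
print(ray(C,[(315,8),(300,10)],102)); p=np.array([427.8,389.9,102]);print(proj(C,p),R.T@(p-s['eef_pos']))
S=cam('scene');print("grinder base",ray(S,[(222,368),(190,375),(255,350)],0),"wheel at z~150",ray(S,[(225,295),(250,300),(265,320)],120))
print("left case end proj in scene",proj(S,[[346,367,100],[433,425,97],[528,446,100],[427.8,389.9,102]]))
E
```

```text
[[433.8 379.4 102. ]
 [425.6 373.5 102. ]]
[[314.9 -12.7]] [146.    0.8 111.9]
grinder base [[306.5 508.2   0. ]
 [325.4 574.6   0. ]
 [310.7 428.7   0. ]] wheel at z~150 [[398.5 450.3 120. ]
 [358.9 405.8 120. ]
 [296.6 395.3 120. ]]
left case end proj in scene [[269.5 302.3]
 [232.7 285.6]
 [212.3 260.7]
 [247.3 279.9]]
```

```bash
python3 nudge.py '[[40,0,0,0,0,0,85],[40,0,0,0,0,0,85],[30,0,20,0,0,0,85],[0,0,0,0,0,0,85],[0,0,0,0,0,0,85],[0,0,0,0,0,0,85]]'
cat >> h.py <<'E'
def pull(im,box):
    hsv=cv2.cvtColor(im,cv2.COLOR_BGR2HSV); m=((hsv[...,2]<150)&(hsv[...,0]<14)&(hsv[...,1]>120)).astype(np.uint8)
    k=np.zeros_like(m);x0,y0,x1,y1=box;k[y0:y1,x0:x1]=m[y0:y1,x0:x1]
    n,l,st,ce=cv2.connectedComponentsWithStats(k);i=1+st[1:,4].argmax();return st[i]
E
python3 - <<'E'
from h import *
np.set_printoptions(precision=1,suppress=True)
s=ctrl.read_state();im=ctrl.get_image('wrist');cv2.imwrite('pics/w6.png',im);C=cam('wrist',s);R=Ro.from_euler('xyz',s['tool_rot']).as_matrix()
st=pull(im,(250,40,380,300));print(s['eef_pos'],s['tool_rot'],st)
x,y,w,h,_=st
P=ray(C,[(x,y),(x+w,y+h)],102);B=ray(C,[(x,y),(x+w,y+h)],78)
print([R.T@(q-s['eef_pos']) for q in np.r_[P,B]]); 
p=np.array([427.8,389.9,102]);print(proj(C,p))
E
```

```text
clock: 8.75
eef_pos: [445.3, 357.5, 194.3]
tool_rot: [3.141, 0.002, 2.076]
force: [-0.3, -0.2, 0.3]
width: 85.1
gripper_force: 0.0
[445.3 357.5 194.3] [3.1 0.  2.1] [ 292  142   43   33 1239]
[array([ 48. , -14.6,  92.2]), array([25.5, 14.6, 92.3]), array([ 46.2, -16.1, 116.2]), array([ 21.5,  16.1, 116.3])]
[[314.4 158.4]]
```

```bash
python3 nudge.py '[[36,0,20,0,0,0,60],[0,0,35,0,0,0,60],[0,0,35,0,0,0,60],[0,0,20,0,0,0,60],[0,0,0,0,0,0,60],[0,0,0,0,0,0,0],[0,0,0,0,0,0,0],[0,0,0,0,0,0,0],[0,0,0,0,0,0,0],[0,0,0,0,0,0,0]]'
python3 nudge.py '[[-8,0,0,0,0,0,0],[-8,0,0,0,0,0,0],[-8,0,0,0,0,0,0],[-8,0,0,0,0,0,0]]'
```

```text
clock: 9.8
eef_pos: [426.1, 390.9, 86.3]
tool_rot: [3.14, 0.0, 2.079]
force: [-2.4, -1.1, 5.1]
width: 24.4
gripper_force: 59.6
clock: 10.2
eef_pos: [441.2, 363.9, 86.3]
tool_rot: [3.14, -0.002, 2.08]
force: [-4.1, 1.1, 8.1]
width: 24.3
gripper_force: 60.0
```

The left door slides freely.

```bash
python3 nudge.py '[[-20,0,0,0,0,0,0],[-20,0,0,0,0,0,0],[-20,0,0,0,0,0,0],[-18,0,0,0,0,0,0],[-5,0,0,0,0,0,0],[0,0,0,0,0,0,0],[0,0,0,0,0,0,0]]'
```

```text
clock: 10.9
eef_pos: [480.7, 293.1, 86.3]
tool_rot: [3.14, -0.004, 2.081]
force: [-6.1, 3.6, 7.7]
width: 24.3
gripper_force: 60.1
```

Opened the full 112 mm. Now release, lift and go over the large tray.

```bash
python3 nudge.py '[[3,0,0,0,0,0,60],[0,0,0,0,0,0,60],[0,0,0,0,0,0,60],[0,0,-20,0,0,0,60],[0,0,-40,0,0,0,60],[0,0,-40,0,0,0,75],[0,0,-40,0,0,0,80],[-20,3,-24,0,0,0,80],[-38,5,0,0,0,0,80],[-38,5,0,0,0,0,80],[-38,5,0,0,0,0,80],[-38,5,0,0,0,0,80]]'
python3 nudge.py '[[-38,6,0,0,0,0,80],[-38,6,0,0,0,0,80],[-38,6,0,0,0,0,80],[-38,6,0,0,0,0,80],[-38,6,0,0,0,0,80],[-38,6,0,0,0,0,80],[-24,2,0,0,0,0,80],[0,0,0,0,0,-0.12,80],[0,0,0,0,0,-0.13,80],[0,0,0,0,0,-0.13,80],[0,0,0,0,0,0,80],[0,0,0,0,0,0,80]]'
cat >> h.py <<'E'
def trays(im,C,zs=(40,54)):
    """quads: bright/grey low-saturation blobs, convex hull -> minAreaRect, rays at rim height"""
    hsv=cv2.cvtColor(im,cv2.COLOR_BGR2HSV); m=((hsv[...,1]<45)&(hsv[...,0]>80)).astype(np.uint8)*255
    m[255:]=0 if False else m[255:]
    m=cv2.morphologyEx(m,cv2.MORPH_CLOSE,np.ones((5,5)))
    out=[]
    for c in cv2.findContours(m,cv2.RETR_EXTERNAL,cv2.CHAIN_APPROX_NONE)[0]:
        if cv2.contourArea(c)>600: out.append((cv2.contourArea(c),cv2.boundingRect(c),cv2.minAreaRect(c)))
    return m,out
E
python3 - <<'E'
from h import *
np.set_printoptions(precision=1,suppress=True)
s=ctrl.read_state();im=ctrl.get_image('wrist');cv2.imwrite('pics/w7.png',im);C=cam('wrist',s);print(s['eef_pos'].tolist(),s['tool_rot'].tolist())
cv2.imwrite('pics/top1.png',ctrl.get_image('top'))
m,o=trays(im,C)
for q in o: print(q)
print(proj(C,[[739.9,-48.2,40],[609.8,-37.4,54]]))
E
```

```text
clock: 12.1
eef_pos: [585.5, 152.1, 248.5]
tool_rot: [3.141, 0.001, 2.079]
force: [1.1, 0.1, 0.4]
width: 80.0
gripper_force: 0.0
clock: 13.3
eef_pos: [740.3, -48.0, 248.1]
tool_rot: [-3.141, -0.0, 2.456]
force: [0.9, -0.7, -0.0]
width: 80.1
gripper_force: 0.0
[740.2809280611197, -47.984444171019, 248.11844008079825] [-3.1411578080586904, -9.789839060747596e-06, 2.456101180570761]
(44238.5, (0, 256, 640, 144), ((319.5, 327.5), (143.0, 639.0), 90.0))
(4718.0, (282, 139, 62, 83), ((313.25225830078125, 180.3621826171875), (81.81969451904297, 61.04851150512695), 88.83085632324219))
(5377.0, (404, 37, 126, 162), ((461.1327209472656, 116.50884246826172), (63.23686981201172, 175.68319702148438), 27.012666702270508))
(4527.5, (201, 26, 66, 83), ((233.71035766601562, 67.52413940429688), (82.04893493652344, 59.958839416503906), 85.2363510131836))
[[313.4 180.3]
 [232.1  67. ]]
```

```bash
cat >> h.py <<'E'
def rect(C,r,z,s):
    B=ray(C,cv2.boxPoints(r),z);R=Ro.from_euler('xyz',s['tool_rot']).as_matrix();e=np.diff(np.r_[B,B[:1]],axis=0);L=np.linalg.norm(e,axis=1)
    k=L.argmin();a=np.arctan2(e[k][1],e[k][0])%np.pi;c=B.mean(0)
    print('centre',c,'tool',R.T@(c-s['eef_pos']),'sides',L,'short-axis angle',a,'turn yaw by',(a+np.pi/2-s['tool_rot'][2]+np.pi/2)%np.pi-np.pi/2)
E
python3 - <<'E'
from h import *
np.set_printoptions(precision=1,suppress=True)
s=ctrl.read_state();im=cv2.imread('pics/w7.png');C=cam('wrist',s)
m,o=trays(im,C);rect(C,o[1][2],40,s);rect(C,o[3][2],54,s)
T=cam('top');t=cv2.imread('pics/top0.png');m,o=trays(t,T)
for q in o:
    if q[0]<3000: print(q[1]); rect(T,q[2],47,s)
d=proj(C,[[0,0,0]])
hsv=cv2.cvtColor(im,cv2.COLOR_BGR2HSV)
E
```

```text
centre [741.  -48.9  40. ] tool [ -1.3  -0.5 208.3] sides [61.2 85.8 65.1 85.9] short-axis angle 0.9056251483791556 turn yaw by 0.01900479835166724
centre [611.9 -37.1  54. ] tool [106.2 -73.  194.3] sides [53.4 69.6 56.6 70. ] short-axis angle 0.9609081598365338 turn yaw by 0.07428780980904515
(366, 127, 40, 44)
centre [736.3 -47.2  47. ] tool [  3.4  -2.1 201.3] sides [90.3 67.5 89.5 66.9] short-axis angle 0.9069429333971079 turn yaw by 0.02032258336961945
(291, 111, 63, 45)
centre [785.  102.1  47. ] tool [ 60.  144.3 201.2] sides [152.   58.5 150.7  58.2] short-axis angle 0.5210012290049155 turn yaw by -0.365619121022573
(575, 36, 65, 65)
centre [ 929.3 -599.6   47. ] tool [-495.3 -308.3  201.5] sides [112.2 164.2 109.4 163. ] short-axis angle 2.1929609331753066 turn yaw by 1.306340583147818
(400, 15, 62, 50)
centre [1005.9 -173.1   47. ] tool [-285.1   70.7  201.4] sides [175.1  61.1 173.5  60.7] short-axis angle 0.45079112449021147 turn yaw by -0.4358292255372769
```

View pics/w7.png

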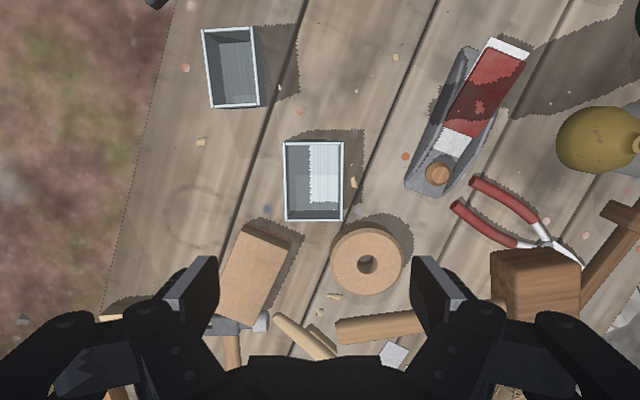

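Large tray rim spans (284–344, 140–222), well clear of the sanding block (255,270) and roll (366,262). The grasp is safe, so descend.

```bash
python3 nudge.py '[[-1.3,-0.5,20,0,0,-0.019,80],[0,0,40,0,0,0,80],[0,0,40,0,0,0,80],[0,0,40,0,0,0,80],[0,0,40,0,0,0,80],[0,0,30,0,0,0,80],[0,0,20,0,0,0,80],[0,0,0,0,0,0,80],[0,0,0,0,0,0,80]]'
python3 nudge.py '[[0,0,0,0,0,0,0],[0,0,0,0,0,0,0],[0,0,0,0,0,0,0],[0,0,0,0,0,0,0],[0,0,0,0,0,0,0],[0,0,0,0,0,0,0]]'
```

```text
clock: 14.3
eef_pos: [741.9, -48.3, 19.3]
tool_rot: [3.141, 0.001, 2.478]
force: [-0.2, 0.3, 0.8]
width: 79.9
gripper_force: 0.0
clock: 14.9
eef_pos: [743.0, -48.6, 21.3]
tool_rot: [3.139, 0.004, 2.478]
force: [-0.4, 0.4, 5.5]
width: 60.4
gripper_force: 67.9
```

```bash
python3 nudge.py '[[0,0,-20,0,0,0,0],[0,0,-40,0,0,0,0],[0,0,-40,0,0,0,0],[0,0,-40,0,0,0,0],[0,0,-40,0,0,0,0],[0,0,-20,0,0,0,0],[0,0,0,0,0,0.13,0],[0,0,0,0,0,0.134,0],[0,0,0,0,0,0.134,0],[0,0,0,0,0,0,0],[0,0,0,0,0,0,0]]'
python3 nudge.py '[[20,-2.4,0,0,0,0,0],[38,-4.8,0,0,0,0,0],[38,-4.8,0,0,0,0,0],[38,-4.8,0,0,0,0,0],[38,-4.8,0,0,0,0,0],[38,-4.8,0,0,0,0,0],[38,-4.8,0,0,0,0,0],[38,-4.8,0,0,0,0,0],[38,-4.8,0,0,0,0,0],[38,-4.8,0,0,0,0,0],[38,-4.8,0,0,0,0,0],[38,-4.8,0,0,0,0,0]]'
python3 nudge.py '[[38,-4.8,0,0,0,0,0],[20,-2.4,0,0,0,0,0],[0,0,0,0,0,0,0],[0,0,0,0,0,0,0],[0,0,0,0,0,0,0]]'
```

```text
clock: 16.0
eef_pos: [741.0, -48.3, 219.3]
tool_rot: [3.141, 0.0, 2.084]
force: [0.2, -0.5, -1.5]
width: 60.5
gripper_force: 67.0
clock: 17.2
eef_pos: [478.1, 308.1, 218.9]
tool_rot: [3.141, -0.0, 2.084]
force: [0.0, 0.4, -1.6]
width: 60.4
gripper_force: 67.0
clock: 17.7
eef_pos: [445.5, 352.6, 218.4]
tool_rot: [3.141, 0.001, 2.08]
force: [0.4, 0.0, -2.0]
width: 60.0
gripper_force: 67.0
```

```bash
python3 nudge.py '[[7.4,1.7,0,0,0,0,0],[0,0,30,0,0,0,0],[0,0,40,0,0,0,0],[0,0,30,0,0,0,0],[0,0,0,0,0,0,0],[0,0,0,0,0,0,0]]'
python3 - <<'E'
from h import *
np.set_printoptions(precision=1,suppress=True)
s=ctrl.read_state();im=ctrl.get_image('wrist');cv2.imwrite('pics/w8.png',im);C=cam('wrist',s);print(s['eef_pos'],s['tool_rot'])
m,o=trays(im,C)
for q in o: print(q)
sc=ctrl.get_image('scene');cv2.imwrite('pics/sc8.png',sc)
E
```

```text
clock: 18.3
eef_pos: [442.7, 361.4, 118.6]
tool_rot: [-3.141, -0.0, 2.08]
force: [0.2, 0.1, -1.7]
width: 60.5
gripper_force: 66.9
[442.7 361.4 118.6] [-3.1 -0.   2.1]
(71597.0, (0, 167, 640, 233), ((319.5, 283.0), (232.0, 639.0), 90.0))
(20964.5, (0, 88, 142, 223), ((57.55550003051758, 196.05093383789062), (207.91763305664062, 148.61175537109375), 81.20259094238281))
(11187.5, (566, 0, 74, 264), ((602.5, 131.5), (263.0, 73.0), 90.0))
(1436.5, (172, 0, 102, 23), ((222.5, 11.0), (22.0, 101.0), 90.0))
```

```bash
python3 nudge.py '[[-1,0,20,0,0,0,0],[0,0,20,0,0,0,0],[0,0,20,0,0,0,0],[0,0,15,0,0,0,0],[0,0,0,0,0,0,0],[0,0,0,0,0,0,0]]'
python3 nudge.py '[[0,0,6,0,0,0,0],[0,0,6,0,0,0,0],[0,0,0,0,0,0,0],[0,0,0,0,0,0,0]]'
```

```text
clock: 19.0
eef_pos: [443.3, 360.9, 44.2]
tool_rot: [3.14, -0.0, 2.081]
force: [0.1, -0.3, -1.0]
width: 60.7
gripper_force: 66.9
clock: 19.4
eef_pos: [442.8, 360.3, 31.3]
tool_rot: [-3.141, 0.0, 2.081]
force: [0.4, -0.1, -1.4]
width: 60.4
gripper_force: 67.0
```

```bash
python3 nudge.py '[[0,0,2,0,0,0,0],[0,0,2,0,0,0,0],[0,0,0,0,0,0,0]]'
```

```text
clock: 19.7
eef_pos: [443.1, 360.6, 29.2]
tool_rot: [3.14, 0.001, 2.081]
force: [-2.3, -2.5, 13.5]
width: 60.0
gripper_force: 68.8
```

```bash
python3 nudge.py '[[0,0,0,0,0,0,80],[0,0,0,0,0,0,80],[0,0,0,0,0,0,80],[0,0,-20,0,0,0,80],[0,0,-40,0,0,0,80],[0,0,-40,0,0,0,80],[0,0,-40,0,0,0,80],[0,0,-40,0,0,0,80],[0,0,-20,0,0,0,80],[0,0,0,0,0,0,80],[0,0,0,0,0,0,80],[0,0,0,0,0,0,80]]'
python3 - <<'E'
from h import *
np.set_printoptions(precision=1,suppress=True)
s=ctrl.read_state();im=ctrl.get_image('wrist');cv2.imwrite('pics/w9.png',im);C=cam('wrist',s);print(s['eef_pos'],s['tool_rot'])
m,o=trays(im,C)
for q in o:
    print(q[:2])
    if 1500<q[0]<9000: rect(C,q[2],48,s)
print(proj(C,[443,360.5,48]))
E
```

```text
clock: 20.9
eef_pos: [442.2, 359.5, 225.8]
tool_rot: [-3.139, 0.001, 2.081]
force: [-0.2, 0.1, 0.3]
width: 79.8
gripper_force: 0.0
[442.2 359.5 225.8] [-3.1  0.   2.1]
(17599.5, (386, 256, 254, 144))
(17514.5, (0, 256, 256, 144))
(5539.0, (283, 139, 67, 89))
centre [442.7 361.8  48. ] tool [  1.9   2.  177.8] sides [60.3 84.6 64.5 84.7] short-axis angle 0.5089827891357034 turn yaw by -0.0008995992492533134
(26479.0, (0, 89, 187, 222))
(1767.0, (207, 24, 109, 42))
centre [342.3 444.9  48. ] tool [123.5 -45.  177.8] sides [91.  32.2 93.7 32.3] short-axis angle 2.080287267186577 turn yaw by 1.5704048788016203
(6548.0, (579, 0, 61, 251))
centre [654.  530.8  48. ] tool [ 46.3 269.  177. ] sides [ 49.6 228.1  59.6 226. ] short-axis angle 0.5083217488313128 turn yaw by -0.0015606395536438278
(6845.0, (496, 0, 79, 203))
centre [565.  514.2  48. ] tool [ 75.3 183.1 177.2] sides [173.3  45.1 175.8  52.5] short-axis angle 0.28178037004405615 turn yaw by -0.2281020183409006
(1670.5, (114, 0, 61, 57))
centre [250.1 408.   48. ] tool [ 136.3 -143.5  178.1] sides [49.8 43.3 51.8 43.5] short-axis angle 1.9745906190167681 turn yaw by 1.4647082306318113
[[315.6 185.8]]
```

```bash
python3 nudge.py '[[-20,-2,0,0,0,0,80],[-40,-4.3,0,0,0,0,80],[-40,-4.3,0,0,0,0,80],[-40,-4.3,0,0,0,0,80],[-40,-4.3,0,0,0,0,80],[-40,-4.3,0,0,0,0,80],[-40,-4.3,0,0,0,0,80],[-40,-4.3,0,0,0,0,80],[-40,-4.3,0,0,0,0,80],[-40,-4.3,0,0,0,0,80],[-40,-4.3,0,0,0,0,80],[-10,-1,0,0,0,0,80]]'
python3 nudge.py '[[0,0,0,0,0,-0.14,80],[0,0,0,0,0,-0.14,80],[0,0,0,0,0,-0.15,80],[0,0,0,0,0,0,80],[0,0,0,0,0,0,80],[0,0,0,0,0,0,80]]'
python3 - <<'E'
from h import *
np.set_printoptions(precision=1,suppress=True)
s=ctrl.read_state();im=ctrl.get_image('wrist');cv2.imwrite('pics/w10.png',im);C=cam('wrist',s);print(s['eef_pos'],s['tool_rot'])
m,o=trays(im,C)
for q in o:
    print(q[:2])
    if 1500<q[0]<9000: rect(C,q[2],54,s)
E
```

```text
clock: 22.15
eef_pos: [613.2, -44.1, 225.2]
tool_rot: [-3.138, 0.002, 2.073]
force: [-0.4, -1.6, -0.4]
width: 80.1
gripper_force: 0.0
clock: 22.75
eef_pos: [612.4, -37.1, 226.9]
tool_rot: [-3.141, -0.001, 2.509]
force: [-0.4, -0.1, -0.9]
width: 80.2
gripper_force: 0.0
[612.4 -37.1 226.9] [-3.1 -0.   2.5]
(50007.5, (0, 164, 640, 236))
(3650.0, (284, 145, 52, 76))
centre [607.  -38.2  54. ] tool [  3.6  -3.9 172.9] sides [46.1 70.9 48.8 70.9] short-axis angle 0.9369207967689519 turn yaw by -0.001071154144394626
(1708.0, (152, 0, 83, 41))
centre [439.4 -34.1  54. ] tool [141.1 -99.7 173. ] sides [67.  30.  68.8 30.2] short-axis angle 2.4477895769191007 turn yaw by 1.5097976260057546
```

```bash
python3 nudge.py '[[2.2,-3.9,20,0,0,0,80],[0,0,40,0,0,0,80],[0,0,40,0,0,0,80],[0,0,40,0,0,0,80],[0,0,30,0,0,0,80],[0,0,19,0,0,0,80],[0,0,0,0,0,0,80],[0,0,0,0,0,0,80],[0,0,0,0,0,0,80]]'
python3 nudge.py '[[0,0,0,0,0,0,0],[0,0,0,0,0,0,0],[0,0,0,0,0,0,0],[0,0,0,0,0,0,0],[0,0,0,0,0,0,0],[0,0,0,0,0,0,0],[0,0,0,0,0,0,0]]'
```

```text
clock: 23.7
eef_pos: [609.7, -39.1, 39.8]
tool_rot: [3.14, 0.002, 2.51]
force: [0.2, 0.0, -0.2]
width: 79.7
gripper_force: 0.0
clock: 24.4
eef_pos: [609.2, -39.6, 39.6]
tool_rot: [3.141, 0.002, 2.51]
force: [-1.7, -0.6, 5.7]
width: 45.8
gripper_force: 62.3
```

```bash
python3 nudge.py '[[0,0,-20,0,0,0,0],[0,0,-40,0,0,0,0],[0,0,-40,0,0,0,0],[0,0,-40,0,0,0,0],[0,0,-30,0,0,0,0],[0,0,0,0,0,0.14,0],[0,0,0,0,0,0.145,0],[0,0,0,0,0,0.144,0],[0,0,0,0,0,0,0],[0,0,0,0,0,0,0]]'
python3 nudge.py '[[20,2.3,0,0,0,0,0],[38,4.5,0,0,0,0,0],[38,4.5,0,0,0,0,0],[38,4.5,0,0,0,0,0],[38,4.5,0,0,0,0,0],[38,4.5,0,0,0,0,0],[38,4.5,0,0,0,0,0],[38,4.5,0,0,0,0,0],[38,4.5,0,0,0,0,0],[38,4.5,0,0,0,0,0],[38,4.5,0,0,0,0,0],[30,3,0,0,0,0,0]]'
python3 nudge.py '[[0,0,0,0,0,0,0],[0,0,0,0,0,0,0],[0,0,0,0,0,0,0],[0,0,0,0,0,0,0]]'; python3 -c "
from h import *
print(ctrl.read_state()['eef_pos'],ctrl.read_state()['tool_rot'])"
```

```text
clock: 25.4
eef_pos: [608.3, -39.2, 208.3]
tool_rot: [-3.141, 0.0, 2.085]
force: [-0.3, 0.4, -1.1]
width: 45.5
gripper_force: 61.9
clock: 26.6
eef_pos: [440.7, 363.0, 208.4]
tool_rot: [3.141, -0.001, 2.087]
force: [0.1, -0.8, -1.3]
width: 45.3
gripper_force: 61.9
clock: 27.0
eef_pos: [443.1, 358.8, 208.1]
tool_rot: [-3.141, 0.001, 2.08]
force: [0.4, -1.1, -0.7]
width: 45.7
gripper_force: 61.9
[443.05291655 358.75162245 208.14785331] [-3.14121161e+00  9.77228323e-04  2.07992573e+00]
```

```bash
python3 nudge.py '[[1.7,0.9,20,0,0,0,0],[0,0,30,0,0,0,0],[0,0,30,0,0,0,0],[0,0,20,0,0,0,0],[0,0,8,0,0,0,0],[0,0,0,0,0,0,0],[0,0,0,0,0,0,0],[0,0,0,0,0,0,0],[0,0,0,0,0,0,0]]'; python3 -c "
from h import *
print(ctrl.read_state()['eef_pos'],ctrl.read_state()['tool_rot'])
im=ctrl.get_image('wrist');cv2.imwrite('pics/w11.png',im);hsv=cv2.cvtColor(im,cv2.COLOR_BGR2HSV)
"
```

```text
clock: 27.9
eef_pos: [442.7, 362.8, 101.4]
tool_rot: [3.14, -0.0, 2.082]
force: [-0.2, -0.2, -1.7]
width: 45.4
gripper_force: 61.9
[442.69741807 362.77715667 101.44421099] [ 3.13951753e+00 -3.50471024e-04  2.08158118e+00]
```

```bash
python3 nudge.py '[[-2,-0.6,5,0,0,0,0],[0,0,5,0,0,0,0],[0,0,4,0,0,0,0],[0,0,4,0,0,0,0],[0,0,4,0,0,0,0],[0,0,0,0,0,0,0],[0,0,0,0,0,0,0]]'
```

```text
clock: 28.65
eef_pos: [442.4, 360.3, 78.2]
tool_rot: [-3.141, -0.0, 2.082]
force: [0.8, -0.0, -1.6]
width: 45.7
gripper_force: 61.9
```

It is inside the larger tray's rim with no contact force. Lower on.

```bash
python3 nudge.py '[[0,0,6,0,0,0,0],[0,0,6,0,0,0,0],[0,0,6,0,0,0,0],[0,0,5,0,0,0,0],[0,0,0,0,0,0,0],[0,0,0,0,0,0,0]]'
python3 nudge.py '[[0,0,2,0,0,0,0],[0,0,2,0,0,0,0],[0,0,0,0,0,0,0],[0,0,0,0,0,0,0]]'
```

```text
clock: 29.25
eef_pos: [442.4, 360.2, 55.1]
tool_rot: [-3.141, 0.0, 2.082]
force: [0.3, -0.4, -0.2]
width: 45.8
gripper_force: 61.9
clock: 29.65
eef_pos: [442.5, 360.3, 51.4]
tool_rot: [3.142, -0.0, 2.082]
force: [-0.3, 0.5, -1.8]
width: 45.3
gripper_force: 61.9
```

```bash
python3 nudge.py '[[0,0,1,0,0,0,0],[0,0,0,0,0,0,0],[0,0,0,0,0,0,65],[0,0,0,0,0,0,65],[0,0,0,0,0,0,65],[0,0,-20,0,0,0,70],[0,0,-40,0,0,0,70],[0,0,-40,0,0,0,70],[0,0,-40,0,0,0,70],[0,0,-35,0,0,0,70],[0,0,0,0,0,0,70],[0,0,0,0,0,0,70]]'
python3 - <<'E'
from h import *
np.set_printoptions(precision=1,suppress=True)
s=ctrl.read_state();im=ctrl.get_image('wrist');cv2.imwrite('pics/w12.png',im);C=cam('wrist',s);print(s['eef_pos'],s['tool_rot'])
m,o=trays(im,C)
for q in o:
    if 1500<q[0]<9000: print(q[:2]);rect(C,q[2],56,s)
x0,y0=250,120
g=cv2.cvtColor(im,cv2.COLOR_BGR2GRAY)
print(g[180,270:360].tolist()); print(g[120:245,314].tolist())
E
```

```text
clock: 30.85
eef_pos: [442.8, 360.3, 226.0]
tool_rot: [3.14, 0.0, 2.081]
force: [-0.2, -0.5, -1.1]
width: 69.9
gripper_force: 0.0
[442.8 360.3 226. ] [3.1 0.  2.1]
(5506.5, (282, 139, 66, 89))
centre [441.9 363.8  56. ] tool [  3.5   0.6 170. ] sides [82.5 58.  82.6 62. ] short-axis angle 0.5094712783076144 turn yaw by -0.0011899238804984336
(1916.0, (230, 20, 98, 47))
centre [357.6 453.3  56. ] tool [122.8 -29.1 169.9] sides [81.8 33.5 84.3 33.8] short-axis angle 2.253284834886879 turn yaw by -1.3989690208910268
(6578.5, (574, 0, 66, 251))
centre [648.  528.8  56. ] tool [ 46.7 261.1 170.4] sides [ 52.8 223.5  63.4 221.1] short-axis angle 0.5103619895211506 turn yaw by -0.00029921266696186777
(7005.5, (492, 0, 81, 204))
centre [560.5 512.7  56. ] tool [ 75.5 177.  170.2] sides [169.6  44.2 172.2  51.4] short-axis angle 0.28634284914148994 turn yaw by -0.22431835304662284
(1672.0, (112, 0, 57, 58))
centre [252.7 407.8  56. ] tool [ 134.4 -142.9  169.7] sides [40.3 46.5 42.1 46.9] short-axis angle 0.630112754857812 turn yaw by 0.11945155266969953
[166, 166, 167, 165, 164, 165, 164, 16
[... 317 characters left out ...]
 76, 77, 96, 137, 152, 155, 166, 162, 163, 165, 165, 167, 166, 168, 170, 169, 168, 167]
[60, 100, 127, 152, 154, 152, 154, 154, 155, 157, 159, 162, 148, 113, 159, 168, 169, 174, 128, 60, 70, 95, 149, 145, 114, 141, 128, 74, 50, 66, 82, 69, 169, 229, 240, 146, 129, 141, 141, 142, 141, 140, 141, 142, 141, 141, 141, 140, 140, 140, 140, 142, 139, 141, 141, 142, 140, 140, 141, 141, 139, 140, 139, 140, 140, 139, 141, 140, 139, 139, 139, 141, 139, 139, 138, 138, 138, 140, 140, 138, 138, 139, 138, 139, 138, 138, 138, 143, 122, 92, 86, 95, 102, 104, 102, 104, 105, 105, 104, 105, 103, 100, 93, 219, 247, 179, 221, 234, 185, 167, 171, 172, 171, 172, 173, 172, 171, 172, 171, 172, 171, 172, 172, 171, 171]
```

```bash
python3 - <<'E'
from h import *
np.set_printoptions(precision=1,suppress=True)
s=ctrl.read_state();C=cam('wrist',s);R=Ro.from_euler('xyz',s['tool_rot']).as_matrix()
f=lambda p,z:R.T@(ray(C,[p],z)[0]-s['eef_pos'])
print("small far/near",f((314,152),65),f((314,225.5),65),"L/R",f((288,180),65),f((340,180),65))
print("large far/near",f((314,139),48),f((314,228.5),48),"L/R",f((282,180),48),f((348,180),48))
E
```

```text
small far/near [ 34.3   0.2 159.8] [-33.    0.1 159.8] L/R [  9.6 -23.  159.8] [  9.6  23.3 159.8]
large far/near [ 44.3   0.2 176.8] [-41.6   0.1 176.8] L/R [  6.5 -29.9 176.8] [  6.4  32.1 176.8]
```

Nested correctly: both rims measure the right size at their heights, and the centres are within about 1 mm. Now close the left door.

```bash
python3 nudge.py '[[-20,0,0,0,0,0,60],[-37,0,0,0,0,0,60],[-20,0,0,0,0,0,60],[0,0,30,0,0,0,60],[0,0,40,0,0,0,60],[0,0,30,0,0,0,60],[0,0,0,0,0,0,60],[0,0,0,0,0,0,60],[0,0,0,0,0,0,60]]'
python3 - <<'E'
from h import *
np.set_printoptions(precision=1,suppress=True)
s=ctrl.read_state();im=ctrl.get_image('wrist');C=cam('wrist',s);print(s['eef_pos'],proj(C,[480.7,293.1,102]),pull(im,(250,150,380,290)))
E
```

```text
clock: 31.8
eef_pos: [480.7, 293.9, 126.4]
tool_rot: [3.14, -0.0, 2.082]
force: [0.5, -0.2, 1.0]
width: 60.1
gripper_force: 0.0
[480.7 293.9 126.4] [[313.  247.5]] [ 286  220   55   48 1974]
```

Pull confirmed between the fingers.

```bash
python3 nudge.py '[[-0.8,0,20,0,0,0,60],[0,0,19,0,0,0,60],[0,0,0,0,0,0,60],[0,0,0,0,0,0,0],[0,0,0,0,0,0,0],[0,0,0,0,0,0,0],[0,0,0,0,0,0,0],[0,0,0,0,0,0,0]]'
python3 nudge.py '[[8,0,0,0,0,0,0],[16,0,0,0,0,0,0],[20,0,0,0,0,0,0],[20,0,0,0,0,0,0],[20,0,0,0,0,0,0],[16,0,0,0,0,0,0],[8,0,0,0,0,0,0],[6,0,0,0,0,0,0],[0,0,0,0,0,0,0],[0,0,0,0,0,0,0]]'
```

```text
clock: 32.65
eef_pos: [480.8, 292.9, 88.1]
tool_rot: [3.14, 0.0, 2.082]
force: [-2.0, -1.0, 6.8]
width: 24.6
gripper_force: 59.3
clock: 33.65
eef_pos: [426.3, 390.6, 88.0]
tool_rot: [3.14, 0.003, 2.081]
force: [1.0, -4.3, 9.5]
width: 24.6
gripper_force: 59.8
```

```bash
python3 nudge.py '[[-1.5,0,0,0,0,0,60],[0,0,0,0,0,0,60],[0,0,0,0,0,0,60],[0,0,-20,0,0,0,60],[0,0,-40,0,0,0,60],[0,0,-40,0,0,0,60],[-40,0,-10,0,0,0,60],[-40,0,0,0,0,0,60],[-40,0,0,0,0,0,60],[0,0,0,0,0,0,60],[0,0,0,0,0,0,60]]'
python3 - <<'E'
from h import *
np.set_printoptions(precision=1,suppress=True)
s=ctrl.read_state();im=ctrl.get_image('wrist');cv2.imwrite('pics/w13.png',im);C=cam('wrist',s);print(s['eef_pos'])
print(proj(C,[[426.1,390.9,102],[560.1,150.9,113]]))
for b in ((270,0,360,120),(270,290,360,400)):
    try: print(pull(im,b))
    except Exception as e: print(e)
g=cv2.cvtColor(im,cv2.COLOR_BGR2GRAY)[:,360];print("seam",g[60:230].argmin()+60)
E
```

```text
clock: 34.75
eef_pos: [484.7, 285.0, 196.2]
tool_rot: [3.142, -0.0, 2.079]
force: [-0.2, 0.9, -0.4]
width: 59.9
gripper_force: 0.0
[484.7 285.  196.2]
[[314.1  22.6]
 [314.8 399.8]]
[ 292   14   46   42 1685]
attempt to get argmax of an empty sequence
seam 220
```

```bash
python3 -c "
from cell import ctrl
print(ctrl.finish_job())"
```

```text
the job is handed in; nothing more can be done
None
```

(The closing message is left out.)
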